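Transfer a series of film cartons to the new rack, in order

ROBOT

A 7-joint arm with a two-finger parallel gripper is mounted at the origin on the work surface. World frame = base frame: x ahead of the robot, y to its left, z up, the work surface at z = 0. Lengths are in m, angles in rad, forces in N, time in s.
With the tool pointing down it reaches from about 0.425 to 0.875 m from the base axis. Payload 4.7 kg.
Tool frame: the origin (TCP) lies at the very end of the fingers, on their centre line; the grasp point (between the pads) lies 19 mm behind it; z points along the fingers, y is the line along which they close (so a half turn about z gives the same grasp; the last joint's range is limited). The gripper opens to 87 mm and grips with 3 to 60 N. Pads are 19 mm wide; open, the fingers measure 117 mm over their backs; the gripper's body (75 mm by 190 mm) begins 51 mm behind the grasp point.
Start: joints at [-1.215, 0.321, -0.07, 1.45, 0.023, 1.371, -0.057], TCP at [0.218, 0.612, 0.223] pointing down, gripper open.
Joint ranges: [-2.86, 2.86], [-0.3, 2.09], [-1.38, 1.24], [0.06, 2.45], [-1.56, 4.7], [0.09, 2.05], [-2.69, 2.69]. Speed limits (rad/s): [2.57, 2.57, 3.14, 3.14, 3.14, 3.14, 3.14].

INTERFACE

Orientations are given as a rotation vector (axis times angle).
In Python, from bench import ctrl, get_image, job gives the robot as it stands.
- The arm moves only by the shell command python3 -m crank 'ROWS' [FORCE]. ROWS is JSON, a list that holds one entry, the list of rows, each a list of 5 numbers: the shift along the tool's x, y, z in mm, then the turn about the tool's z in rad, then the closure, from -1 (fully open) to 1 (shut), so that 0 is half open. A call has 1 to 10 rows; each row shifts and turns the commanded pose from where the row before left it, along the tool's axes as they then stand; what a row does not reach is not made up. A row lasts 1/12 s, in which the tool goes at most 41.7 mm and 7.16 degrees, less where a joint would pass 70% of its speed; a pose out of reach is approached as far as the arm can. A call with a gripper value outside its range is refused whole. The fingers move at their own pace and stop on an object; FORCE is the grip in N (left out, the last holds). Time passes only in rows, so rows that do not move let the fingers close. It gives the time, the measured TCP pose, the force, the opening and the grip force at its end, in the units of the state.
- ctrl.get_state(): the state, without advancing time (a new reading comes with each control period).
- get_image(name): name is "scene" or "top" or "wrist"; returns a dict with "pixels" (420x560x3 uint8, red, green, blue), "fx", "fy", "cx", "cy" (pixels), "T" (4x4, takes a point from camera to world coordinates); the wrist camera has in their place "T_tool_cam" (4x4, takes a point from camera to tool coordinates, whose origin is the TCP and whose axes are the flange's). Camera axes: x right, y down, z forward; pixel columns grow to the right and rows downward; lengths in m; the calibration is good to about 2 mm. The wrist camera is an equidistant fisheye: a pixel r from the principal point sees the ray r / f radians off the axis. A picture is of the moment at which its call begins: read the wrist's pose just before it. There is no depth.
- job.close_job(): hands the job in; it is judged then, once.
The state is a dict: "time": time; "joint_positions": joint angles; "qd": joint speeds; "joint_torque": joint torques, N m; "position": TCP position; "tool_rot": TCP orientation; "ft_force": force on the tool from outside, world axes, zero at the start; "torque": the same for the moment, N m; "grip_width": opening from 0.0 (shut) to 1.0 (fully open); "grip_force": force on a finger pad.
Only numpy, scipy, OpenCV 4.12 (cv2) and the standard library are available. Lean on these libraries where they do the work, as an engineer would, in place of code of your own. Each camera call takes 0.05 s, during which the arm holds its last target. There are 200 camera calls.

TASK

Move the four film cartons from the old green-grey rack to the new dark rack, one to a bay, keeping the series in order from the red end plate: the carton next to the old rack's red end goes into the bay next to the new rack's red end, and so on along the row. Stand each one upright, square and in the middle of its bay; set them down rather than drop them, and do not tip any over.

Things in the scene. Friction and masses are not known exactly. Their poses are not given: they have to be found in the camera images.
- carton_kraft: Brown kraft film carton, loose, about 0.16 kg: upright box 98 (x) x 32 (y, thickness, grip here) x 98 (z) mm, lower third darker, white label on both narrow ends (either may face either way). Origin: centre of underside, z up. Starts in an old-rack bay on the tray floor (top 110 mm above the table), within 3 mm of the bay's middle and 0.06 rad of square.
- carton_ivory: Ivory (cream white) film carton, loose, about 0.16 kg: upright box 98 (x) x 32 (y, thickness, grip here) x 98 (z) mm, lower third darker, white label on both narrow ends (either may face either way). Origin: centre of underside, z up. Starts in an old-rack bay on the tray floor (top 110 mm above the table), within 3 mm of the bay's middle and 0.06 rad of square.
- carton_green: Dark green film carton, loose, about 0.16 kg: upright box 98 (x) x 32 (y, thickness, grip here) x 98 (z) mm, lower third darker, white label on both narrow ends (either may face either way). Origin: centre of underside, z up. Starts in an old-rack bay on the tray floor (top 110 mm above the table), within 3 mm of the bay's middle and 0.06 rad of square.
- carton_blue: Blue film carton, loose, about 0.16 kg: upright box 98 (x) x 32 (y, thickness, grip here) x 98 (z) mm, lower third darker, white label on both narrow ends (either may face either way). Origin: centre of underside, z up. Starts in an old-rack bay on the tray floor (top 110 mm above the table), within 3 mm of the bay's middle and 0.06 rad of square.
- label_kraft: Fixed tilted label clip, 42 mm wide, brown kraft card, on the old rack's +x long edge at the bay where the kraft carton starts; stays behind. Origin: at table height on that edge's outer face; bay middle 60 mm away along the clip's -x. Axes parallel to the old rack's.
- label_ivory: Fixed tilted label clip, 42 mm wide, ivory (cream white) card, on the old rack's +x long edge at the bay where the ivory carton starts; stays behind. Origin: at table height on that edge's outer face; bay middle 60 mm away along the clip's -x. Axes parallel to the old rack's.
- label_green: Fixed tilted label clip, 42 mm wide, dark green card, on the old rack's +x long edge at the bay where the green carton starts; stays behind. Origin: at table height on that edge's outer face; bay middle 60 mm away along the clip's -x. Axes parallel to the old rack's.
- label_blue: Fixed tilted label clip, 42 mm wide, blue card, on the old rack's +x long edge at the bay where the blue carton starts; stays behind. Origin: at table height on that edge's outer face; bay middle 60 mm away along the clip's -x. Axes parallel to the old rack's.
- old_rack: Old rack, pale green-grey steel, full at the start, fixed. Tray 120 (x) x 292 (y) mm, floor 12 mm above the table. 4 bays, middles at x = 0, y = 105, 35, -35, -105 mm, 67+ mm clear between 3 mm dividers (tops at 44 mm), 114 mm in x between lips (tops at 24). End plates with flanges (tops at 47, out to y = 159): red at +y, rack-coloured at -y. Origin: centre of underside.
- new_rack: New rack, dark anthracite steel, empty, turned any way round, fixed. Tray 120 (x) x 292 (y) mm, floor 12 mm above the table. 4 bays, middles at x = 0, y = 105, 35, -35, -105 mm, 67+ mm clear between 3 mm dividers (tops at 44 mm), 114 mm in x between lips (tops at 24). End plates with flanges (tops at 47, out to y = 159): red at +y, rack-coloured at -y. Origin: centre of underside.
Mind the look-alikes: they are no part of the job. What is shaped like the carton_ivory but yellow is not meant. What is shaped like the carton_green but yellow is not meant.

How it is judged:
At the end, for the whole second after the job is handed in: Each carton is in the new rack's bay of the same number, from the red end, as its label clip's bay in the old rack: within 15 mm along the row, 12 mm across, on the tray floor within 6 mm, upright within 0.1 rad, square within 0.2 rad (either way round), released and at rest (((y of label_kraft in the frame of old_rack between 0.085 and 0.125 m and y of carton_kraft in the frame of new_rack between 0.09 and 0.12 m) or (y of label_kraft in the frame of old_rack between 0.015 and 0.055 m and y of carton_kraft in the frame of new_rack between 0.02 and 0.05 m) or (y of label_kraft in the frame of old_rack between -0.055 and -0.015 m and y of carton_kraft in the frame of new_rack between -0.05 and -0.02 m) or (y of label_kraft in the frame of old_rack between -0.125 and -0.085 m and y of carton_kraft in the frame of new_rack between -0.12 and -0.09 m)) and x of carton_kraft in the frame of new_rack between -0.012 and 0.012 m and z of carton_kraft in the frame of new_rack between 0.006 and 0.018 m and angle between each of carton_kraft, carton_ivory, carton_green, carton_blue's own z axis and vertical below 0.1 rad and angle between the y axis of each of carton_kraft, carton_ivory, carton_green, carton_blue and the y axis of new_rack, either way round below 0.2 rad and linear speed of each of carton_kraft, carton_ivory, carton_green, carton_blue below 0.02 m/s and angular speed of each of carton_kraft, carton_ivory, carton_green, carton_blue below 0.2 rad/s and ((y of label_ivory in the frame of old_rack between 0.085 and 0.125 m and y of carton_ivory in the frame of new_rack between 0.09 and 0.12 m) or (y of label_ivory in the frame of old_rack between 0.015 and 0.055 m and y of carton_ivory in the frame of new_rack between 0.02 and 0.05 m) or (y of label_ivory in the frame of old_rack between -0.055 and -0.015 m and y of carton_ivory in the frame of new_rack between -0.05 and -0.02 m) or (y of label_ivory in the frame of old_rack between -0.125 and -0.085 m and y of carton_ivory in the frame of new_rack between -0.12 and -0.09 m)) and x of carton_ivory in the frame of new_rack between -0.012 and 0.012 m and z of carton_ivory in the frame of new_rack between 0.006 and 0.018 m and ((y of label_green in the frame of old_rack between 0.085 and 0.125 m and y of carton_green in the frame of new_rack between 0.09 and 0.12 m) or (y of label_green in the frame of old_rack between 0.015 and 0.055 m and y of carton_green in the frame of new_rack between 0.02 and 0.05 m) or (y of label_green in the frame of old_rack between -0.055 and -0.015 m and y of carton_green in the frame of new_rack between -0.05 and -0.02 m) or (y of label_green in the frame of old_rack between -0.125 and -0.085 m and y of carton_green in the frame of new_rack between -0.12 and -0.09 m)) and x of carton_green in the frame of new_rack between -0.012 and 0.012 m and z of carton_green in the frame of new_rack between 0.006 and 0.018 m and ((y of label_blue in the frame of old_rack between 0.085 and 0.125 m and y of carton_blue in the frame of new_rack between 0.09 and 0.12 m) or (y of label_blue in the frame of old_rack between 0.015 and 0.055 m and y of carton_blue in the frame of new_rack between 0.02 and 0.05 m) or (y of label_blue in the frame of old_rack between -0.055 and -0.015 m and y of carton_blue in the frame of new_rack between -0.05 and -0.02 m) or (y of label_blue in the frame of old_rack between -0.125 and -0.085 m and y of carton_blue in the frame of new_rack between -0.12 and -0.09 m)) and x of carton_blue in the frame of new_rack between -0.012 and 0.012 m and z of carton_blue in the frame of new_rack between 0.006 and 0.018 m); the robot touches nothing.
It fails at once if a carton is tipped over (more than 0.7 rad from upright) (angle between any of carton_kraft, carton_ivory, carton_green, carton_blue's own z axis and vertical above 0.7 rad).
It fails at once if a carton is dropped (faster than 0.75 m/s with no finger on it, a fall of about 30 mm) ((linear speed of carton_kraft above 0.75 m/s and contact force between carton_kraft and the fingers below 0.01 N) or (linear speed of carton_ivory above 0.75 m/s and contact force between carton_ivory and the fingers below 0.01 N) or (linear speed of carton_green above 0.75 m/s and contact force between carton_green and the fingers below 0.01 N) or (linear speed of carton_blue above 0.75 m/s and contact force between carton_blue and the fingers below 0.01 N)).
It also fails if it takes over 99 s, if anything falls off the work surface, if the arm or the gripper's body presses on something with over 40 N, if the wrist force passes 120 N, or if a joint passes its speed limit or range.

## Working session

There is one attempt and no reset: what is moved stays moved. The work goes in short steps, Python scripts to look and compute and a shell command to move; the robot and the scene stay as the last step left them, time stands still between calls to the robot, and variables do not carry over. Pictures are saved under pics/ and viewed, at most 14 in all, crops included, and the job is handed in when it is done.

```bash
ls; mkdir -p pics; python3 - <<'E'
from bench import ctrl,get_image
import cv2,numpy as np
s=ctrl.get_state();print(s)
for n in("scene","top"):
    im=get_image(n);cv2.imwrite(f"pics/{n}0.png",im["pixels"][:,:,::-1]);print(n,im["fx"],im["fy"],im["cx"],im["cy"],np.round(im["T"],4).tolist())
E
```

```text
pics
{'time': 0.0, 'joint_positions': array([-1.21494447,  0.32182742, -0.07006467,  1.45164263,  0.02262122,
        1.37081304, -0.05690509]), 'qd': array([-1.27389881e-05,  1.94142867e-03,  1.36941655e-04, -2.16879241e-03,
       -3.84325114e-03, -8.86918733e-04, -5.68594104e-04]), 'joint_torque': array([-2.96772059e-04, -4.91269076e+01, -4.03943919e-01, -3.12532103e+01,
       -6.37527765e-02,  4.36415698e-02,  1.59732731e-04]), 'position': array([0.21772336, 0.61187292, 0.22147475]), 'tool_rot': array([-5.34164276e-01, -3.09564322e+00,  2.97392586e-03]), 'ft_force': array([ 0.53948784,  0.09244235, -0.8341045 ]), 'torque': array([ 0.06588304,  0.01781081, -0.00724663]), 'grip_force': 0.0, 'grip_width': 1.000131102719631}
scene 491.3626994782772 491.3626994782772 283.3355935926183 205.75712306959508 [[0.8175, 0.3841, -0.4292, 0.9409], [0.5759, -0.5411, 0.6128, -0.6403], [0.0032, -0.7482, -0.6635, 0.7243], [0.0, 0.0, 0.0, 1.0]]
top 483.0806448103472 483.0806448103472 278.4305907770214 198.66518193274194 [[-0.1322, -0.9691, 0.2083, 0.2338], [-0.9912, 0.1304, -0.0221, 0.0146], [-0.0058, -0.2093, -0.9778, 1.1329], [0.0, 0.0, 0.0, 1.0]]
```

View pics/scene0.png

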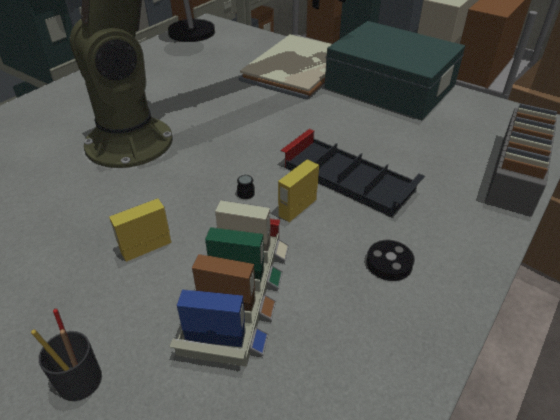

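View pics/top0.png

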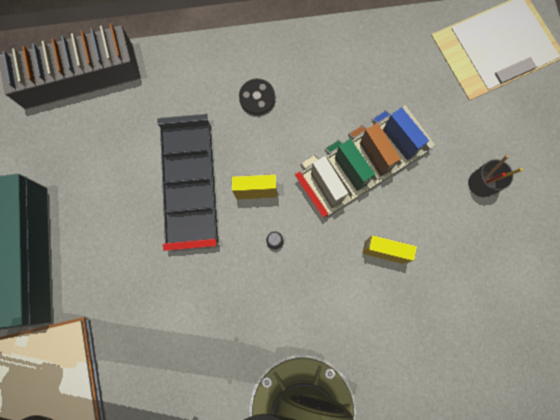

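The scene view shows, from the red end, ivory, green, kraft and blue cartons with matching clips. In the top view the old rack's red plate is near (297,175)-(325,215) and its far end is at (404,107)-(432,150). The new rack's red plate runs (164,246)-(217,242), with the far end at (160,120)-(210,117). Next I segment by colour.

```bash
cat > lib.py <<'E'
import numpy as np,cv2
from scipy.spatial.transform import Rotation as R
from bench import ctrl,get_image
def grab(name):
    s=ctrl.get_state();im=get_image(name)
    if name=="wrist":
        T=np.eye(4);T[:3,:3]=R.from_rotvec(s["tool_rot"]).as_matrix();T[:3,3]=s["position"]
        im["T"]=T@im["T_tool_cam"];im["fish"]=True
    return im
def rays(im,p):
    p=np.atleast_2d(np.float64(p));x=(p[:,0]-im["cx"])/im["fx"];y=(p[:,1]-im["cy"])/im["fy"]
    if im.get("fish"):
        r=np.hypot(x,y)+1e-9;d=np.c_[x/r*np.sin(r),y/r*np.sin(r),np.cos(r)]
    else: d=np.c_[x,y,np.ones(len(p))]
    return im["T"][:3,3],d@im["T"][:3,:3].T
def plane(im,p,z):
    o,d=rays(im,p);return o+d*((z-o[2])/d[:,2])[:,None]
def tri(a,pa,b,pb):
    o1,d1=rays(a,pa);o2,d2=rays(b,pb);out=[]
    for u,v in zip(d1,d2):
        t=np.linalg.lstsq(np.c_[u,-v],o2-o1,rcond=None)[0];out.append((o1+u*t[0]+o2+v*t[1])/2)
    return np.array(out)
def mask(im,hsv):
    h=cv2.cvtColor(im["pixels"],cv2.COLOR_RGB2HSV);return cv2.inRange(h,np.array(hsv[:3]),np.array(hsv[3:]))
E
python3 - <<'E'
from lib import *
t=grab("top");s=grab("scene")
# zoomed crops for corner picking
cv2.imwrite("pics/crop_top_old.png",cv2.resize(t["pixels"][95:225,285:445,::-1],None,fx=4.5,fy=4.5,interpolation=cv2.INTER_CUBIC))
cv2.imwrite("pics/crop_sc_old.png",cv2.resize(s["pixels"][190:365,165:300,::-1],None,fx=3.4,fy=3.4,interpolation=cv2.INTER_CUBIC))
h=cv2.cvtColor(t["pixels"],cv2.COLOR_RGB2HSV)
for n,p in dict(ivory=(329,181),green=(353,163),kraft=(381,147),blue=(407,132),red=(190,245),red2=(311,194)).items(): print(n,h[p[1],p[0]])
red=np.array([[297,175],[325,215]]);print("old",plane(t,[[297,175],[325,215],[404,107],[432,150]],.047).round(3).tolist())
print("new",plane(t,[[164,246],[217,242],[160,120],[210,117]],.047).round(3).tolist())
for m in("top","scene"):
    im=t if m=="top" else s
    k=mask(im,(0,140,70,6,255,255))|mask(im,(174,140,70,180,255,255))
    for c in cv2.findContours(k,0,2)[0]:
        if cv2.contourArea(c)>40: r=cv2.minAreaRect(c);print(m,cv2.contourArea(c),np.round(cv2.boxPoints(r)).tolist())
E
```

```text
ivory [ 28  14 222]
green [ 75 151 132]
kraft [ 13 160 182]
blue [111 150 191]
red [  2 203 198]
red2 [  2 199 195]
old [[0.515, -0.06, 0.047], [0.413, -0.11, 0.047], [0.647, -0.337, 0.047], [0.533, -0.382, 0.047]]
new [[0.391, 0.26, 0.047], [0.384, 0.141, 0.047], [0.693, 0.245, 0.047], [0.684, 0.126, 0.047]]
top 320.5 [[162.0, 243.0], [216.0, 238.0], [216.0, 245.0], [163.0, 250.0]]
top 281.0 [[294.0, 174.0], [300.0, 171.0], [328.0, 214.0], [323.0, 217.0]]
scene 53.0 [[53.0, 309.0], [56.0, 308.0], [63.0, 328.0], [60.0, 329.0]]
scene 137.5 [[282.0, 149.0], [310.0, 128.0], [313.0, 132.0], [285.0, 153.0]]
```

View pics/crop_top_old.png

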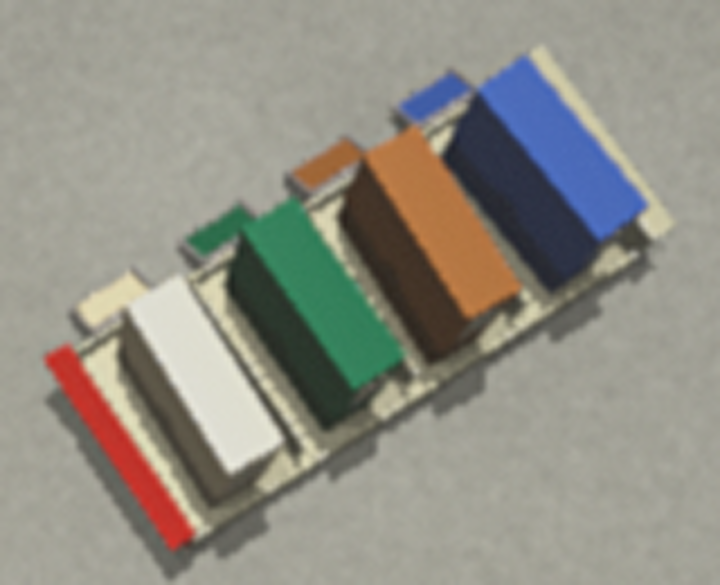

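View pics/crop_sc_old.png

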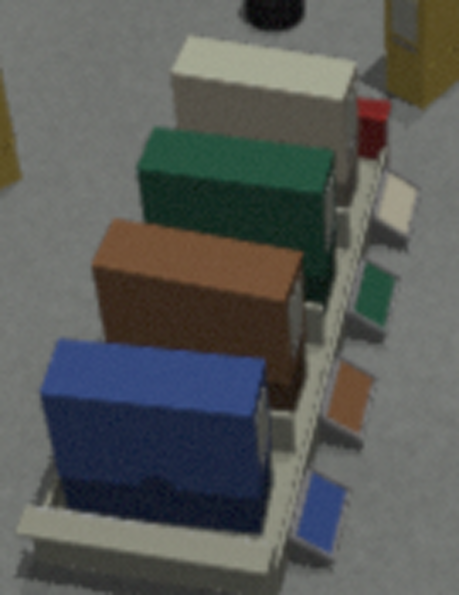

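The crops show clean top faces: in the top view ivory is around crop (205,375), green (325,295), kraft (440,222) and blue (565,145). In the scene view the top faces are the bands at crop (265,65), (237,160), (197,260) and (157,378). Clip colours match their cartons. I'll mask the lit top faces in both views and triangulate them.

```bash
python3 - <<'E'
from lib import *
t=grab("top");s=grab("scene")
P=dict(ivory=((330,178),(242,209)),green=((357,160),(235,237)),kraft=((383,144),(223,266)),blue=((410,127),(211,301)))
ht=cv2.cvtColor(t["pixels"],cv2.COLOR_RGB2HSV);hs=cv2.cvtColor(s["pixels"],cv2.COLOR_RGB2HSV)
def face(im,h,p):
    c=np.int32(h[p[1]-2:p[1]+3,p[0]-2:p[0]+3].reshape(-1,3).mean(0));lo=np.clip(c-[10,45,0],0,255);hi=np.clip(c+[10,60,60],0,255);lo[2]=c[2]*.83
    if c[1]<60: lo[0],hi[0]=0,180
    k=cv2.inRange(h,lo,hi);n,l,st,ce=cv2.connectedComponentsWithStats(k,connectivity=4)
    i=l[p[1],p[0]];m=np.uint8(l==i);cn=max(cv2.findContours(m,0,2)[0],key=cv2.contourArea)
    return ce[i],cv2.minAreaRect(cn),st[i,4],c
for n,(a,b) in P.items():
    ca,ra,aa,hc=face(t,ht,a);cb,rb,ab,hb=face(s,hs,b)
    X=tri(t,[ca],s,[cb])[0];q=plane(t,cv2.boxPoints(ra),.11)[:,:2]
    e=[q[1]-q[0],q[2]-q[1]];L=sorted(e,key=np.linalg.norm)
    print(n,"tri",X.round(4),"top@.11",plane(t,[ca],.11)[0].round(4),"quadc",q.mean(0).round(4),"sz",np.linalg.norm(L[0]).round(3),np.linalg.norm(L[1]).round(3),"yaw short",np.degrees(np.arctan2(L[0][1],L[0][0])).round(1),aa,ab,hc,hb)
# red plates
k=mask(t,(0,140,70,6,255,255))|mask(t,(174,140,70,180,255,255))
for c in cv2.findContours(k,0,2)[0]:
    if cv2.contourArea(c)>100: print("red",plane(t,cv2.boxPoints(cv2.minAreaRect(c)),.047).round(4)[:,:2].tolist())
x0,y0=150,105
cv2.imwrite("pics/crop_top_new.png",cv2.resize(t["pixels"][105:260,150:230,::-1],None,fx=3.8,fy=3.8,interpolation=cv2.INTER_CUBIC))
cv2.imwrite("pics/crop_sc_new.png",cv2.resize(s["pixels"][125:215,275:430,::-1],None,fx=5,fy=5,interpolation=cv2.INTER_CUBIC))
E
```

```text
ivory tri [ 0.4877 -0.1231  0.1097] top@.11 [ 0.4892 -0.1216  0.11  ] quadc [ 0.4913 -0.122 ] sz 0.05 0.116 yaw short -52.8 699 589 [ 28  15 222] [ 33  31 165]
green tri [ 0.5191 -0.1873  0.1076] top@.11 [ 0.5191 -0.1862  0.11  ] quadc [ 0.5232 -0.1849] sz 0.051 0.115 yaw short -48.5 614 663 [ 75 151 128] [ 76 137  82]
kraft tri [ 0.5459 -0.2537  0.1085] top@.11 [ 0.5441 -0.2547  0.11  ] quadc [ 0.5446 -0.2545] sz 0.031 0.097 yaw short -64.3 574 821 [ 13 160 180] [ 13 131 115]
blue tri [ 0.5756 -0.3194  0.1081] top@.11 [ 0.5738 -0.3201  0.11  ] quadc [ 0.5743 -0.3199] sz 0.03 0.097 yaw short -57.8 537 1009 [111 150 184] [111 147 125]
red [[0.398, 0.2631], [0.3929, 0.1424], [0.3767, 0.1427], [0.3818, 0.263]]
red [[0.5171, -0.0541], [0.5239, -0.0675], [0.4154, -0.1176], [0.4089, -0.1044]]
```

View pics/crop_top_new.png

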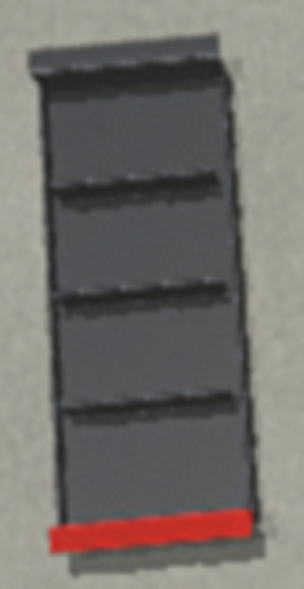

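View pics/crop_sc_new.png

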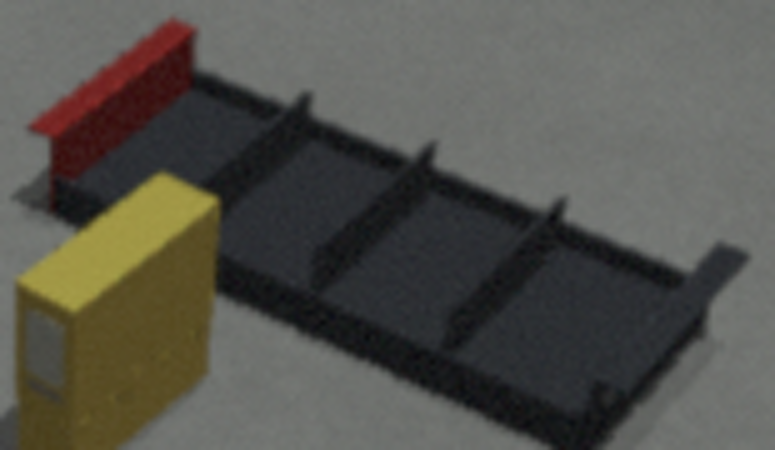

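Top view: the new rack's four bays lie between the red flange (outer edge crop (52,552)-(252,536)) and the grey flange (outer edge (30,50)-(218,37)). The scene crop shows the same corners at (175,18), (28,127) and (748,257). The yellow look-alike stands beside the rack and clear of it.

```bash
python3 - <<'E'
from lib import *
t=grab("top");s=grab("scene")
ft=lambda p:(np.array(p)+.5)/3.8-.5+[150,105]
fs=lambda p:(np.array(p)+.5)/5-.5+[275,125]
X=tri(t,ft([[52,552],[252,536],[30,50],[62,295]]),s,fs([[175,18],[28,127],[748,257],[433,143]]));print(X.round(4))
Q=plane(t,ft([[52,552],[252,536],[30,50],[218,37]]),.047)
c=Q.mean(0);r=Q[:2].mean(0);f=Q[2:].mean(0);y=(r-f);L=np.linalg.norm(y);y/=L
print("centre",c.round(4),"len",L,"ydir",y.round(4),"deg",np.degrees(np.arctan2(y[1],y[0])), "w",np.linalg.norm(Q[0]-Q[1]))
for b in(.105,.035,-.035,-.105):print((c+y*b)[:2].round(4))
s=ctrl.get_state();print(R.from_rotvec(s["tool_rot"]).as_matrix().round(3),s["position"]);w=get_image("wrist");print(w["T_tool_cam"].round(3))
E
```

```text
[[0.3847 0.2643 0.046 ]
 [0.3782 0.1456 0.0446]
 [0.7006 0.2509 0.0453]
 [0.5417 0.246  0.044 ]]
centre [0.5376 0.1971 0.047 ] len 0.31635545740302407 ydir [-0.9993  0.0383  0.    ] deg 177.80255014644248 w 0.11867283013318766
[0.4327 0.2012]
[0.5027 0.1985]
[0.5726 0.1958]
[0.6426 0.1931]
[[-0.942  0.335 -0.   ]
 [ 0.335  0.942 -0.   ]
 [-0.    -0.    -1.   ]] [0.21788792 0.61231889 0.22239768]
[[ 0.    -0.954 -0.299  0.083]
 [ 1.     0.    -0.001  0.   ]
 [ 0.001 -0.299  0.954 -0.163]
 [ 0.     0.     0.     1.   ]]
```

Heights check out: carton tops triangulate to 0.109 and the new flange to 0.045. The rack poses are good, so I set off via (0.45, 0.25) to avoid the minimum reach.

```bash
cat > go.py <<'E'
# usage: go.py x y z phi_deg : remaining shift (mm, current tool axes), turn (rad)
import sys
from lib import *
x,y,z,f=map(float,sys.argv[1:]);s=ctrl.get_state();M=R.from_rotvec(s["tool_rot"]).as_matrix()
d=M.T@(np.array([x,y,z])-s["position"])*1000
ph=np.degrees(np.arctan2(M[1,1],M[0,1]));a=(f-ph+180)%360-180
print("shift",d.round(1),"turn",round(-np.radians(a),3),"| pos",s["position"].round(4),"phi",ph.round(1),"t",round(s["time"],2),"w",round(s["grip_width"],3),"gf",round(s["grip_force"],1),"f",s["ft_force"].round(1),"q1,7",s["joint_positions"][[0,6]].round(2))
E
python3 -m crank '[[[-28,-22,0,0,-0.25],[-28,-22,0,0,-0.25],[-28,-22,0,0,-0.25],[-28,-22,0,0,-0.25],[-28,-22,0,0,-0.25],[-28,-22,0,0,-0.25],[-28,-22,0,0,-0.25],[-28,-22,0,0,-0.25],[-28,-22,0,0,-0.25],[-28,-22,0,0,-0.25]]]' 20
python3 -m crank '[[[0,0,0,0.118,-0.25],[0,0,0,0.118,-0.25],[0,0,0,0.118,-0.25],[0,0,0,0.118,-0.25],[0,0,0,0.118,-0.25],[0,0,0,0.118,-0.25],[0,0,0,0.118,-0.25],[0,0,0,0.118,-0.25],[0,0,0,0.118,-0.25],[0,0,0,0.118,-0.25]]]'
python3 go.py 0.4885 -0.1224 0.222 -65.4
```

```text
time: 1.28
position: [0.4087, 0.3097, 0.2229]
tool_rot: [0.534, 3.095, 0.001]
ft_force: [0.2, 0.2, 0.3]
grip_width: 0.628
grip_force: 0.0
time: 2.12
position: [0.408, 0.3113, 0.2228]
tool_rot: [-2.173, -2.269, -0.001]
ft_force: [0.2, -0.4, -0.4]
grip_width: 0.626
grip_force: 0.0
shift [-436.8   61.7    0.6] turn 1.185 | pos [0.408  0.3113 0.2228] phi 2.5 t 2.12 w 0.626 gf 0.0 f [ 0.2 -0.4 -0.4] q1,7 [-0.87 -0.66]
```

```bash

python3 -m crank '[[[-36,5,0,0,-0.25],[-36,5,0,0,-0.25],[-36,5,0,0,-0.25],[-36,5,0,0,-0.25],[-36,5,0,0,-0.25],[-36,5,0,0,-0.25]]]' >/dev/null
python3 -m crank '[[[-37,5,0,0,-0.25],[-37,5,0,0,-0.25],[-37,5,0,0,-0.25],[-37,5,0,0,-0.25],[-37,5,0,0,-0.25],[-35,6,0,0,-0.25]]]' >/dev/null
python3 -m crank '[[[0,0,0,0.1185,-0.25],[0,0,0,0.1185,-0.25],[0,0,0,0.1185,-0.25],[0,0,0,0.1185,-0.25],[0,0,0,0.1185,-0.25],[0,0,0,0.1185,-0.25],[0,0,0,0.1185,-0.25],[0,0,0,0.1185,-0.25],[0,0,0,0.1185,-0.25],[0,0,0,0.1185,-0.25],[0,0,0,0,-0.25]]]' || python3 -m crank '[[[0,0,0,0.1185,-0.25],[0,0,0,0.1185,-0.25],[0,0,0,0.1185,-0.25],[0,0,0,0.1185,-0.25],[0,0,0,0.1185,-0.25],[0,0,0,0.1185,-0.25],[0,0,0,0.1185,-0.25],[0,0,0,0.1185,-0.25],[0,0,0,0.1185,-0.25],[0,0,0,0.1185,-0.25]]]'
python3 -m crank '[[[0,0,0,0,-0.25],[0,0,0,0,-0.25]]]' >/dev/null
python3 go.py 0.4885 -0.1224 0.065 -65.4
python3 - <<'E'
from lib import *
w=grab("wrist");np.save("pics/w1.npy",w,allow_pickle=True);p=w["pixels"][:,:,::-1].copy()
# mark the expected top centres
for q in [(.4885,-.1224),(.519,-.187),(.545,-.2542),(.5747,-.3198)]:
    c=np.linalg.inv(w["T"])@[*q,.11,1];th=np.arctan2(np.hypot(c[0],c[1]),c[2]);k=th/np.hypot(c[0],c[1])
    u=(int(c[0]*k*w["fx"]+w["cx"]),int(c[1]*k*w["fy"]+w["cy"]));print(u);cv2.drawMarker(p,u,(255,0,255),0,12,1)
cv2.imwrite("pics/w1.png",p)
E
```

```text
time: 3.95
position: [0.4903, -0.1212, 0.2227]
tool_rot: [-3.069, -0.669, -0.001]
ft_force: [-0.2, -0.6, 0.4]
grip_width: 0.625
grip_force: 0.0
shift [ -2.2   0.4 157.7] turn 0.009 | pos [ 0.4903 -0.1212  0.2227] phi -64.9 t 4.12 w 0.622 gf 0.0 f [0.1 0.9 0.1] q1,7 [-0.46 -0.94]
(281, 205)
(360, 204)
(430, 209)
(488, 210)schema error: expected 1 to 10 rows
```

View pics/w1.png

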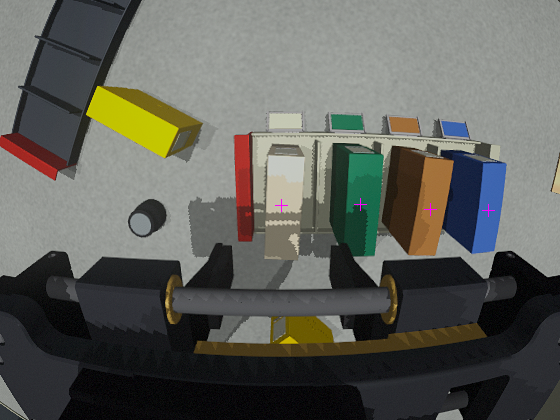

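The wrist view confirms the estimates: the markers sit within about 3 px (~3 mm) of the top-face centres (ivory at about (284,205)). Descending and gripping.

```bash

python3 -m crank '[[[-2,0,30,0.009,-0.25],[0,0,30,0,-0.25],[0,0,30,0,-0.25],[0,0,30,0,-0.25],[0,0,25,0,-0.25],[0,0,12,0,-0.25],[0,0,0,0,-0.25],[0,0,0,0,-0.25]]]' 20 >/dev/null
python3 go.py 0.4885 -0.1224 0.065 -65.4
python3 -m crank '[[[0,0,0,0,1],[0,0,0,0,1],[0,0,0,0,1],[0,0,0,0,1],[0,0,0,0,1],[0,0,0,0,1]]]' 20 >/dev/null
python3 go.py 0.4885 -0.1224 0.065 -65.4
```

```text
shift [-0.2  0.1  0.9] turn -0.003 | pos [ 0.4886 -0.1222  0.0659] phi -65.6 t 4.83 w 0.624 gf 0.0 f [-0.  -0.4  0.7] q1,7 [-0.42 -0.84]
shift [-0.8 -0.   1.4] turn -0.004 | pos [ 0.4892 -0.1221  0.0664] phi -65.6 t 5.33 w 0.367 gf 19.9 f [-0.4 -0.3  5. ] q1,7 [-0.42 -0.84]
```

```bash

python3 -m crank '[[[0,0,-15,0,1],[0,0,-30,0,1],[0,0,-30,0,1],[0,0,-30,0,1],[0,0,-30,0,1],[0,0,-15,0,1],[0,0,0,0,1]]]' >/dev/null
python3 go.py 0.4327 0.2012 0.215 -2.2
```

```text
shift [  81.  -318.6    3.9] turn -1.107 | pos [ 0.4905 -0.1224  0.2191] phi -65.6 t 5.92 w 0.372 gf 19.9 f [-0.1 -0.6 -0.7] q1,7 [-0.47 -0.95]
```

```bash

python3 -m crank '[[[4,-15,0,0,1],[7,-27,0,0,1],[7,-27,0,0,1],[7,-27,0,0,1],[7,-27,0,0,1],[7,-27,0,0,1],[7,-27,0,0,1],[7,-27,0,0,1],[7,-27,0,0,1],[7,-27,0,0,1]]]' >/dev/null
python3 -m crank '[[[7,-27,0,0,1],[5,-21,0,0,1],[3,-13,0,0,1],[0,0,0,-0.06,1],[0,0,0,-0.11,1],[0,0,0,-0.11,1],[0,0,0,-0.11,1],[0,0,0,-0.11,1],[0,0,0,-0.11,1]]]' >/dev/null
python3 -m crank '[[[0,0,0,-0.11,1],[0,0,0,-0.11,1],[0,0,0,-0.11,1],[0,0,0,-0.11,1],[0,0,0,-0.057,1],[0,0,0,0,1],[0,0,0,0,1]]]' >/dev/null
python3 go.py 0.4327 0.2012 0.067 -2.2
python3 - <<'E'
from lib import *
w=grab("wrist");np.save("pics/w2.npy",w,allow_pickle=True);p=w["pixels"][:,:,::-1].copy()
c0=np.array([.5376,.1971]);y=np.array([-.9993,.0383]);x=np.array([y[1],-y[0]])
def proj(P):
    c=np.linalg.inv(w["T"])@[*P,1];r=np.hypot(c[0],c[1]);k=np.arctan2(r,c[2])/r
    return (int(c[0]*k*w["fx"]+w["cx"]),int(c[1]*k*w["fy"]+w["cy"]))
for b in(.07,0,-.07):
    for a in(-.057,.057): cv2.drawMarker(p,proj([*(c0+y*b+x*a),.044]),(255,0,255),0,10,1)
for a in(-.06,.06):
    for b in(-.159,.159): cv2.drawMarker(p,proj([*(c0+y*b+x*a),.047]),(0,255,255),0,10,1)
cv2.imwrite("pics/w2.png",p)
E
```

```text
shift [ -0.2   1.8 147.6] turn -0.002 | pos [0.4311 0.2016 0.2146] phi -2.3 t 8.08 w 0.366 gf 19.9 f [-0.3  0.1 -0.8] q1,7 [-0.81 -0.55]
```

View pics/w2.png

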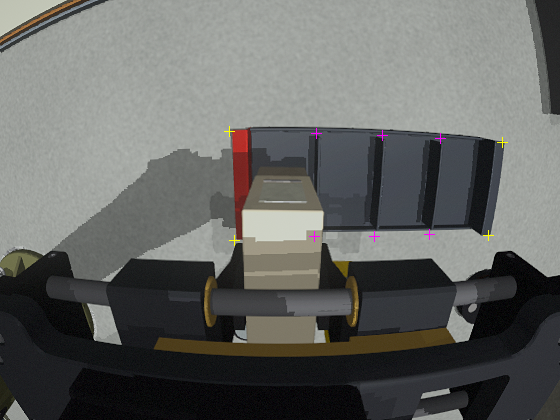

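The wrist view shows ivory held upright over the first bay. The projected rack points match the dividers at (317,133), (380,135) and (438,139), and the flange ends too, within about 3 px. Setting it down.

```bash

python3 -m crank '[[[0,2,20,0,1],[0,0,30,0,1],[0,0,30,0,1],[0,0,30,0,1],[0,0,20,0,1],[0,0,10,0,1],[0,0,5,0,1],[0,0,0,0,1],[0,0,0,0,1]]]' >/dev/null
python3 go.py 0.4327 0.2012 0.0665 -2.2
```

```text
shift [-1.5 -1.5  5.1] turn -0.0 | pos [0.4342 0.2027 0.0716] phi -2.2 t 8.88 w 0.363 gf 19.9 f [ 0.1 -1.2 -0.3] q1,7 [-0.8 -0.5]
```

```bash

python3 -m crank '[[[-1,-1,2,0,1],[0,0,2,0,1],[0,0,1,0,1],[0,0,0,0,1],[0,0,0,0,1]]]' >/dev/null
python3 go.py 0.4327 0.2012 0.0665 -2.2
python3 -m crank '[[[0,0,0,0,0.1],[0,0,0,0,-0.1],[0,0,0,0,-0.25],[0,0,0,0,-0.25],[0,0,0,0,-0.25]]]' >/dev/null
python3 go.py 0.4327 0.2012 0.0665 -2.2
python3 -m crank '[[[0,0,-15,0,-0.25],[0,0,-30,0,-0.25],[0,0,-30,0,-0.25],[0,0,-30,0,-0.25],[0,0,-30,0,-0.25],[0,0,-20,0,-0.25],[0,0,0,0,-0.25]]]' >/dev/null
python3 go.py 0.519 -0.187 0.215 -65.4
```

```text
shift [-0.4 -0.2 -0.1] turn 0.0 | pos [0.4329 0.2016 0.0664] phi -2.2 t 9.3 w 0.366 gf 19.9 f [ 0.1 -1.5  3.6] q1,7 [-0.8 -0.5]
shift [-0.1  0.5 -1.1] turn 0.0 | pos [0.4322 0.2013 0.0654] phi -2.2 t 9.72 w 0.605 gf 0.0 f [ 0.  -0.4 -0.4] q1,7 [-0.8 -0.5]
shift [-386.2   99.     9.1] turn 1.103 | pos [0.4347 0.2026 0.2254] phi -2.2 t 10.3 w 0.626 gf 0.0 f [0.7 0.7 0.5] q1,7 [-0.81 -0.55]
```

```bash

python3 -m crank '[[[-35,9,0,0,-0.25],[-35,9,0,0,-0.25],[-35,9,0,0,-0.25],[-35,9,0,0,-0.25],[-35,9,0,0,-0.25],[-35,9,0,0,-0.25],[-35,9,0,0,-0.25],[-35,9,0,0,-0.25],[-35,9,0,0,-0.25],[-35,9,0,0,-0.25]]]' >/dev/null
python3 -m crank '[[[-35,9,0,0,-0.25],[0,0,0,0.11,-0.25],[0,0,0,0.11,-0.25],[0,0,0,0.11,-0.25],[0,0,0,0.11,-0.25],[0,0,0,0.11,-0.25],[0,0,0,0.11,-0.25],[0,0,0,0.11,-0.25],[0,0,0,0.11,-0.25],[0,0,0,0.11,-0.25]]]' >/dev/null
python3 -m crank '[[[0,0,0,0.11,-0.25],[0,0,0,0,-0.25],[0,0,0,0,-0.25]]]' >/dev/null
python3 go.py 0.519 -0.187 0.065 -65.4
```

```text
shift [  2.6   1.2 154.9] turn 0.007 | pos [ 0.5163 -0.187   0.2199] phi -65.0 t 12.22 w 0.625 gf 0.0 f [ 0.  -0.1  0.1] q1,7 [-0.5  -0.74]
```

```bash

python3 -m crank '[[[2,1,30,0.007,-0.25],[0,0,30,0,-0.25],[0,0,30,0,-0.25],[0,0,30,0,-0.25],[0,0,22,0,-0.25],[0,0,12,0,-0.25],[0,0,0,0,-0.25],[0,0,0,0,-0.25]]]' >/dev/null
python3 go.py 0.519 -0.187 0.065 -65.4
python3 -m crank '[[[0,0,0,0,1],[0,0,0,0,1],[0,0,0,0,1],[0,0,0,0,1],[0,0,0,0,1],[0,0,0,0,1]]]' 20 >/dev/null
python3 go.py 0.519 -0.187 0.065 -65.4
python3 -m crank '[[[0,0,-15,0,1],[0,0,-30,0,1],[0,0,-30,0,1],[0,0,-30,0,1],[0,0,-30,0,1],[0,0,-15,0,1],[0,0,0,0,1]]]' >/dev/null
python3 go.py 0.5027 0.1985 0.215 -2.2
```

```text
shift [ 0.3 -0.4  1.7] turn -0.003 | pos [ 0.5189 -0.1875  0.0667] phi -65.5 t 12.88 w 0.623 gf 0.0 f [ 0.1 -1.   0.5] q1,7 [-0.41 -0.62]
shift [-0.4 -0.6  2.4] turn -0.003 | pos [ 0.5196 -0.1874  0.0674] phi -65.6 t 13.38 w 0.368 gf 20.0 f [ 0.2 -0.4  3.7] q1,7 [-0.41 -0.62]
shift [ 143.2 -359.5    4.9] turn -1.107 | pos [ 0.5208 -0.188   0.2201] phi -65.6 t 13.97 w 0.368 gf 20.0 f [ 1.1  0.5 -1.4] q1,7 [-0.5  -0.74]
```

```bash

python3 -m crank '[[[6,-15,0,0,1],[11,-28,0,0,1],[11,-28,0,0,1],[11,-28,0,0,1],[11,-28,0,0,1],[11,-28,0,0,1],[11,-28,0,0,1],[11,-28,0,0,1],[11,-28,0,0,1],[11,-28,0,0,1]]]' >/dev/null
python3 -m crank '[[[11,-28,0,0,1],[11,-28,0,0,1],[10,-24,0,0,1],[6,-14,0,0,1],[0,0,0,-0.06,1],[0,0,0,-0.11,1],[0,0,0,-0.11,1],[0,0,0,-0.11,1],[0,0,0,-0.11,1],[0,0,0,-0.11,1]]]' >/dev/null
python3 -m crank '[[[0,0,0,-0.11,1],[0,0,0,-0.11,1],[0,0,0,-0.11,1],[0,0,0,-0.11,1],[0,0,0,-0.057,1],[0,0,0,0,1],[0,0,0,0,1]]]' >/dev/null
python3 go.py 0.5027 0.1985 0.067 -2.2
```

```text
shift [ -0.9   3.3 148.6] turn -0.002 | pos [0.4997 0.1997 0.2156] phi -2.3 t 16.22 w 0.364 gf 20.0 f [-0.  -0.2 -1.9] q1,7 [-0.89 -0.43]
```

```bash

python3 -m crank '[[[0,2,20,0,1],[0,0,30,0,1],[0,0,30,0,1],[0,0,30,0,1],[0,0,20,0,1],[0,0,10,0,1],[0,0,4,0,1],[0,0,0,0,1],[0,0,0,0,1]]]' >/dev/null
python3 go.py 0.5027 0.1985 0.0673 -2.2
```

```text
shift [-2.3 -0.1  6.4] turn -0.0 | pos [0.5029 0.2008 0.0737] phi -2.2 t 16.97 w 0.369 gf 20.0 f [-0.1  0.  -1.6] q1,7 [-0.86 -0.36]
```

```bash

python3 -m crank '[[[-2,0,3,0,1],[0,0,2,0,1],[0,0,1,0,1],[0,0,0,0,1],[0,0,0,0,1]]]' >/dev/null
python3 go.py 0.5027 0.1985 0.0673 -2.2
python3 -m crank '[[[0,0,0,0,0.1],[0,0,0,0,-0.1],[0,0,0,0,-0.25],[0,0,0,0,-0.25],[0,0,0,0,-0.25]]]' >/dev/null
python3 go.py 0.5027 0.1985 0.0673 -2.2
python3 -m crank '[[[0,0,-15,0,-0.25],[0,0,-30,0,-0.25],[0,0,-30,0,-0.25],[0,0,-30,0,-0.25],[0,0,-30,0,-0.25],[0,0,-20,0,-0.25],[0,0,0,0,-0.25]]]' >/dev/null
python3 go.py 0.545 -0.2542 0.215 -65.4
```

```text
shift [-0.2  0.2  0.1] turn 0.0 | pos [0.5025 0.1987 0.0674] phi -2.2 t 17.38 w 0.368 gf 20.0 f [-0.2 -0.7  2.8] q1,7 [-0.85 -0.36]
shift [-0.   0.9 -0.8] turn 0.0 | pos [0.5018 0.1985 0.0665] phi -2.2 t 17.8 w 0.603 gf 0.0 f [0.  0.1 0.7] q1,7 [-0.85 -0.36]
shift [-451.9   57.7    9.8] turn 1.103 | pos [0.5045 0.1996 0.2266] phi -2.2 t 18.38 w 0.622 gf 0.0 f [ 1.   0.6 -0.5] q1,7 [-0.89 -0.43]
```

```bash

python3 -m crank '[[[-35,4.5,0,0,-0.25],[-35,4.5,0,0,-0.25],[-35,4.5,0,0,-0.25],[-35,4.5,0,0,-0.25],[-35,4.5,0,0,-0.25],[-35,4.5,0,0,-0.25],[-35,4.5,0,0,-0.25],[-35,4.5,0,0,-0.25],[-35,4.5,0,0,-0.25],[-35,4.5,0,0,-0.25]]]' >/dev/null
python3 -m crank '[[[-35,4.5,0,0,-0.25],[-35,4.5,0,0,-0.25],[-32,4,0,0,-0.25],[0,0,0,0.11,-0.25],[0,0,0,0.11,-0.25],[0,0,0,0.11,-0.25],[0,0,0,0.11,-0.25],[0,0,0,0.11,-0.25],[0,0,0,0.11,-0.25],[0,0,0,0.11,-0.25]]]' >/dev/null
python3 -m crank '[[[0,0,0,0.11,-0.25],[0,0,0,0.11,-0.25],[0,0,0,0.11,-0.25],[0,0,0,0,-0.25],[0,0,0,0,-0.25]]]' >/dev/null
python3 go.py 0.545 -0.2542 0.065 -65.4
```

```text
shift [  2.9   0.3 155.8] turn 0.007 | pos [ 0.5424 -0.2551  0.2208] phi -65.0 t 20.47 w 0.621 gf 0.0 f [ 0.1 -0.4  0.2] q1,7 [-0.45 -0.49]
```

```bash

python3 -m crank '[[[2,0,30,0.007,-0.25],[0,0,30,0,-0.25],[0,0,30,0,-0.25],[0,0,30,0,-0.25],[0,0,24,0,-0.25],[0,0,12,0,-0.25],[0,0,0,0,-0.25],[0,0,0,0,-0.25]]]' >/dev/null
python3 go.py 0.545 -0.2542 0.065 -65.4
python3 -m crank '[[[0,0,0,0,1],[0,0,0,0,1],[0,0,0,0,1],[0,0,0,0,1],[0,0,0,0,1],[0,0,0,0,1]]]' 20 >/dev/null
python3 go.py 0.545 -0.2542 0.065 -65.4
python3 -m crank '[[[0,0,-15,0,1],[0,0,-30,0,1],[0,0,-30,0,1],[0,0,-30,0,1],[0,0,-30,0,1],[0,0,-15,0,1],[0,0,0,0,1]]]' >/dev/null
python3 go.py 0.5726 0.1958 0.215 -2.2
```

```text
shift [ 0.7 -0.3  0.8] turn -0.003 | pos [ 0.5445 -0.2548  0.0658] phi -65.5 t 21.13 w 0.628 gf 0.0 f [ 0.1 -0.3  0.4] q1,7 [-0.36 -0.4 ]
shift [ 0.1 -0.4  1.4] turn -0.003 | pos [ 0.5451 -0.2546  0.0664] phi -65.6 t 21.63 w 0.371 gf 19.6 f [-1.1  0.5  4.9] q1,7 [-0.36 -0.4 ]
shift [ 210.6 -400.7    4.5] turn -1.107 | pos [ 0.5461 -0.2561  0.2202] phi -65.6 t 22.22 w 0.373 gf 19.6 f [ 0.3 -1.  -1.3] q1,7 [-0.45 -0.5 ]
```

```bash

python3 -m crank '[[[8,-15,0,0,1],[14.5,-27.5,0,0,1],[14.5,-27.5,0,0,1],[14.5,-27.5,0,0,1],[14.5,-27.5,0,0,1],[14.5,-27.5,0,0,1],[14.5,-27.5,0,0,1],[14.5,-27.5,0,0,1],[14.5,-27.5,0,0,1],[14.5,-27.5,0,0,1]]]' >/dev/null
python3 -m crank '[[[14.5,-27.5,0,0,1],[14.5,-27.5,0,0,1],[14.5,-27.5,0,0,1],[14.5,-27.5,0,0,1],[9,-18,0,0,1],[5,-10,0,0,1],[0,0,0,-0.06,1],[0,0,0,-0.11,1],[0,0,0,-0.11,1],[0,0,0,-0.11,1]]]' >/dev/null
python3 -m crank '[[[0,0,0,-0.11,1],[0,0,0,-0.11,1],[0,0,0,-0.11,1],[0,0,0,-0.11,1],[0,0,0,-0.11,1],[0,0,0,-0.11,1],[0,0,0,-0.057,1],[0,0,0,0,1],[0,0,0,0,1]]]' >/dev/null
python3 go.py 0.5726 0.1958 0.067 -2.2
```

```text
shift [  0.5   1.8 148.3] turn -0.003 | pos [0.5708 0.1955 0.2153] phi -2.4 t 24.63 w 0.366 gf 19.6 f [-0.8 -0.5 -2. ] q1,7 [-0.98 -0.27]
```

```bash

python3 -m crank '[[[0,1,20,0,1],[0,0,30,0,1],[0,0,30,0,1],[0,0,30,0,1],[0,0,20,0,1],[0,0,8,0,1],[0,0,2,0,1],[0,0,0,0,1],[0,0,0,0,1]]]' >/dev/null
python3 go.py 0.5726 0.1958 0.0664 -2.2
```

```text
shift [-1.4 -0.4 10.8] turn -0.0 | pos [0.573  0.1972 0.0772] phi -2.2 t 25.38 w 0.37 gf 19.6 f [-0.1 -0.5 -1.7] q1,7 [-0.94 -0.19]
```

```bash

python3 -m crank '[[[-1,0,4,0,1],[0,0,4,0,1],[0,0,2,0,1],[0,0,1,0,1],[0,0,0,0,1],[0,0,0,0,1]]]' >/dev/null
python3 go.py 0.5726 0.1958 0.0664 -2.2
python3 -m crank '[[[0,0,0,0,0.1],[0,0,0,0,-0.1],[0,0,0,0,-0.25],[0,0,0,0,-0.25],[0,0,0,0,-0.25]]]' >/dev/null
python3 go.py 0.5726 0.1958 0.0664 -2.2
python3 -m crank '[[[0,0,-15,0,-0.25],[0,0,-30,0,-0.25],[0,0,-30,0,-0.25],[0,0,-30,0,-0.25],[0,0,-30,0,-0.25],[0,0,-20,0,-0.25],[0,0,0,0,-0.25]]]' >/dev/null
python3 go.py 0.5747 -0.3198 0.215 -65.4
```

```text
shift [-0.3  0.5 -0. ] turn -0.0 | pos [0.5722 0.1961 0.0664] phi -2.2 t 25.88 w 0.37 gf 19.7 f [-2.2 -1.8  9.1] q1,7 [-0.93 -0.19]
shift [-0.3  0.9 -2. ] turn 0.0 | pos [0.5717 0.1962 0.0644] phi -2.2 t 26.3 w 0.601 gf 0.0 f [1.4 0.5 0. ] q1,7 [-0.93 -0.19]
shift [-516.1   19.9    7.7] turn 1.103 | pos [0.5744 0.1967 0.2247] phi -2.2 t 26.88 w 0.627 gf 0.0 f [0.5 1.1 0.7] q1,7 [-0.98 -0.27]
```

```bash

python3 -m crank '[[[-34.5,1.3,0,0,-0.25],[-34.5,1.3,0,0,-0.25],[-34.5,1.3,0,0,-0.25],[-34.5,1.3,0,0,-0.25],[-34.5,1.3,0,0,-0.25],[-34.5,1.3,0,0,-0.25],[-34.5,1.3,0,0,-0.25],[-34.5,1.3,0,0,-0.25],[-34.5,1.3,0,0,-0.25],[-34.5,1.3,0,0,-0.25]]]' >/dev/null
python3 -m crank '[[[-34.5,1.3,0,0,-0.25],[-34.5,1.3,0,0,-0.25],[-34.5,1.3,0,0,-0.25],[-34.5,1.3,0,0,-0.25],[-33,1.3,0,0,-0.25],[0,0,0,0.11,-0.25],[0,0,0,0.11,-0.25],[0,0,0,0.11,-0.25],[0,0,0,0.11,-0.25],[0,0,0,0.11,-0.25]]]' >/dev/null
python3 -m crank '[[[0,0,0,0.11,-0.25],[0,0,0,0.11,-0.25],[0,0,0,0.11,-0.25],[0,0,0,0.11,-0.25],[0,0,0,0.11,-0.25],[0,0,0,0,-0.25],[0,0,0,0,-0.25]]]' >/dev/null
python3 go.py 0.5747 -0.3198 0.065 -65.4
```

```text
shift [  3.2   1.3 153.7] turn 0.006 | pos [ 0.5714 -0.32    0.2187] phi -65.0 t 29.13 w 0.627 gf 0.0 f [ 0.3 -0.1  0.1] q1,7 [-0.32 -0.31]
```

```bash

python3 -m crank '[[[2,1,30,0.007,-0.25],[0,0,30,0,-0.25],[0,0,30,0,-0.25],[0,0,30,0,-0.25],[0,0,22,0,-0.25],[0,0,12,0,-0.25],[0,0,0,0,-0.25],[0,0,0,0,-0.25]]]' >/dev/null
python3 go.py 0.5747 -0.3198 0.065 -65.4
python3 -m crank '[[[0,0,0,0,1],[0,0,0,0,1],[0,0,0,0,1],[0,0,0,0,1],[0,0,0,0,1],[0,0,0,0,1]]]' 20 >/dev/null
python3 go.py 0.5747 -0.3198 0.065 -65.4
python3 -m crank '[[[0,0,-15,0,1],[0,0,-30,0,1],[0,0,-30,0,1],[0,0,-30,0,1],[0,0,-30,0,1],[0,0,-15,0,1],[0,0,0,0,1]]]' >/dev/null
python3 go.py 0.6426 0.1931 0.215 -2.2
```

```text
shift [ 1.  -0.3  0.8] turn -0.003 | pos [ 0.5739 -0.3205  0.0658] phi -65.5 t 29.8 w 0.621 gf 0.0 f [0.1 0.1 0.8] q1,7 [-0.27 -0.24]
shift [ 0.6 -0.6  1.5] turn -0.003 | pos [ 0.5744 -0.3206  0.0665] phi -65.6 t 30.3 w 0.371 gf 19.4 f [-0.1 -0.6  4.1] q1,7 [-0.27 -0.24]
shift [ 274.1 -441.1    3.7] turn -1.107 | pos [ 0.5751 -0.3219  0.2198] phi -65.6 t 30.88 w 0.376 gf 19.4 f [ 0.1 -0.3 -1.4] q1,7 [-0.32 -0.32]
```

```bash

python3 -m crank '[[[9,-15,0,0,1],[16.5,-26.5,0,0,1],[16.5,-26.5,0,0,1],[16.5,-26.5,0,0,1],[16.5,-26.5,0,0,1],[16.5,-26.5,0,0,1],[16.5,-26.5,0,0,1],[16.5,-26.5,0,0,1],[16.5,-26.5,0,0,1],[16.5,-26.5,0,0,1]]]' >/dev/null
python3 -m crank '[[[16.5,-26.5,0,0,1],[16.5,-26.5,0,0,1],[16.5,-26.5,0,0,1],[16.5,-26.5,0,0,1],[16.5,-26.5,0,0,1],[16.5,-26.5,0,0,1],[12,-19,0,0,1],[6,-10,0,0,1],[0,0,0,-0.06,1],[0,0,0,-0.11,1]]]' >/dev/null
python3 -m crank '[[[0,0,0,-0.11,1],[0,0,0,-0.11,1],[0,0,0,-0.11,1],[0,0,0,-0.11,1],[0,0,0,-0.11,1],[0,0,0,-0.11,1],[0,0,0,-0.11,1],[0,0,0,-0.11,1],[0,0,0,-0.057,1],[0,0,0,0,1]]]' >/dev/null
python3 go.py 0.6426 0.1931 0.067 -2.2
python3 -m crank '[[[0,1,20,0,1],[0,0,30,0,1],[0,0,30,0,1],[0,0,30,0,1],[0,0,20,0,1],[0,0,8,0,1],[0,0,2,0,1],[0,0,0,0,1],[0,0,0,0,1]]]' >/dev/null
python3 go.py 0.6426 0.1931 0.0665 -2.2
```

```text
shift [ -0.2   2.1 147.2] turn 0.0 | pos [0.6408 0.1936 0.2142] phi -2.2 t 33.38 w 0.373 gf 19.4 f [ 0.7 -0.8 -1.4] q1,7 [-0.95 -0.12]
shift [-1.9 -1.  10.6] turn -0.0 | pos [0.6436 0.1949 0.0771] phi -2.2 t 34.13 w 0.374 gf 19.4 f [ 0.   0.2 -1.6] q1,7 [-0.91 -0.06]
```

Then release, rise well clear, and back off to check the result.

```bash

python3 -m crank '[[[-1,-1,4,0,1],[0,0,4,0,1],[0,0,2,0,1],[0,0,1,0,1],[0,0,0,0,1],[0,0,0,0,1]]]' >/dev/null
python3 go.py 0.6426 0.1931 0.0665 -2.2
python3 -m crank '[[[0,0,0,0,0.1],[0,0,0,0,-0.1],[0,0,0,0,-0.25],[0,0,0,0,-0.25],[0,0,0,0,-0.25]]]' >/dev/null
python3 -m crank '[[[0,0,-15,0,-0.25],[0,0,-30,0,-0.25],[0,0,-30,0,-0.25],[0,0,-30,0,-0.25],[0,0,-30,0,-0.25],[0,0,-20,0,-0.25]]]' >/dev/null
python3 -m crank '[[[-35,0,0,0,-0.25],[-35,0,0,0,-0.25],[-35,0,0,0,-0.25],[-35,0,0,0,-0.25],[-35,0,0,0,-0.25],[-35,0,0,0,-0.25],[-35,0,0,0,-0.25],[-35,0,0,0,-0.25],[-35,0,0,0,-0.25],[0,0,0,0,-0.25]]]'
python3 - <<'E'
from lib import *
t=grab("top");s=grab("scene")
a=cv2.resize(t["pixels"][85:265,130:250,::-1],(380,570),interpolation=cv2.INTER_CUBIC)
b=cv2.resize(s["pixels"][85:235,265:440,::-1],(420,360),interpolation=cv2.INTER_CUBIC)
o=np.zeros((570,800,3),np.uint8);o[:,:380]=a;o[:360,380:]=b;cv2.imwrite("pics/end.png",o)
c0=np.array([.5376,.1971]);y=np.array([-.9993,.0383]);x=np.array([y[1],-y[0]])
for n,m in dict(green=(65,100,105,85,255,255),kraft=(8,100,145,18,255,255),blue=(105,100,145,117,255,255),ivory=(20,3,195,40,40,255)).items():
    k=mask(t,m);k[:, :140]=0;k[:,240:]=0;k[:100]=0;k[260:]=0
    k=cv2.morphologyEx(k,cv2.MORPH_OPEN,np.ones((3,3),np.uint8))
    r=cv2.minAreaRect(max(cv2.findContours(k,0,2)[0],key=cv2.contourArea));q=plane(t,cv2.boxPoints(r),.11)[:,:2];c=q.mean(0)-c0
    e=max([q[1]-q[0],q[2]-q[1]],key=np.linalg.norm);print(n,"row",(c@y).round(4),"across",(c@x).round(4),"long",np.linalg.norm(e).round(3),"yaw err",((np.degrees(np.arctan2(e@y,e@x))+90)%180-90).round(1))
E
```

```text
shift [-1.   0.7 -0.1] turn 0.0 | pos [0.6419 0.1941 0.0664] phi -2.2 t 34.63 w 0.371 gf 19.6 f [-2.4 -1.6  5.4] q1,7 [-0.91 -0.06]
time: 36.38
position: [0.6271, -0.1317, 0.2217]
tool_rot: [2.273, 2.161, -0.005]
ft_force: [-1.0, -1.9, 0.3]
grip_width: 0.623
grip_force: 0.0
green row 0.0367 across -0.003 long 0.097 yaw err 0.0
kraft row -0.0335 across 0.0002 long 0.097 yaw err -2.2
blue row -0.1031 across 0.0023 long 0.098 yaw err 2.7
ivory row 0.1061 across -0.0053 long 0.096 yaw err -1.0
```

View pics/end.png

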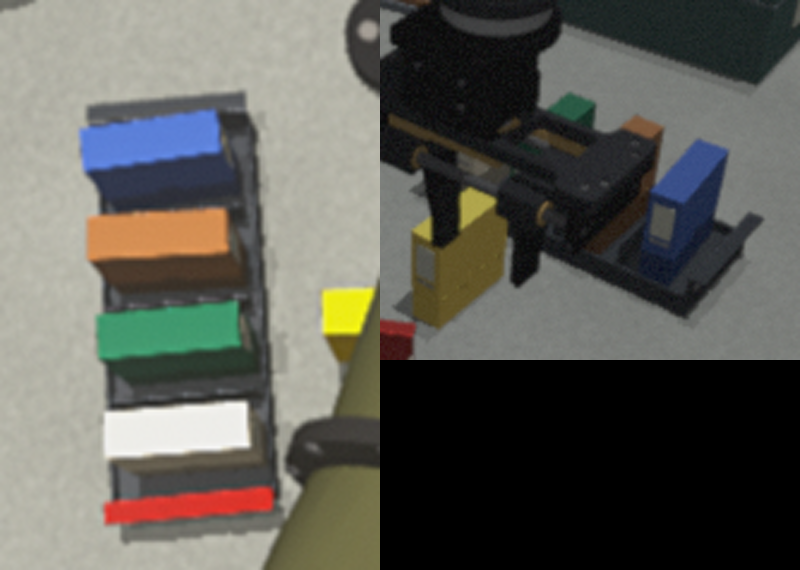

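All four cartons stand upright in order (ivory, green, kraft, blue from the red plate). Each is within about 2 mm along the row, 5 mm across and 3° of square. The arm is clear, so I'm handing in.

```bash
python3 -c "
from bench import job;print(job.close_job())"
```

```text
the job is handed in; nothing more can be done
None
```

All four cartons are in the new rack in order from the red end (ivory, green, kraft, blue), upright and released, and the job is handed in after about 36 s of the 99 s allowed; no verdict was returned.

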